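Find the thread hand of a port cap and hold it off

TASK

Open the port under the winged cap on the steel filling block. Its quarter-turn thread may be right- or left-handed, so find out by trying, one way and if need be the other, which way it loosens; turn it fully loose in its port, then lift it off and finish with the gripper still holding it, upright and still, at least 10 cm above where it sat. Leave the round cap and the other things on the counter where they are.

Things in the scene. Friction and masses are not known exactly. Their poses are not given: they have to be found in the camera images.
- wing_cap: White plastic quarter-turn cap with a straight wing on top, the one to take off. Disc 54 mm across, 10 mm thick; below it a stem 24 mm across reaches 24 mm down into the port, with two hidden lugs. About 0.12 kg. Origin: centre of the disc's underside, on the turning axis, 60 mm above the counter when seated; x along the wing, y across it, z up. On either port.
- wing_top (a point): Middle of the top edge of the winged cap's wing, 36 mm above the cap's origin. The wing is 50 mm long, 14 mm thick and rises 26 mm above the disc; it is gripped across its 14 mm thickness. Seated, it lies across the block's length, along the block's x.
- port_1 (a point): Centre of the rim of the block's left port (+y), 60 mm above the counter. Either port may have either thread hand; it cannot be seen. Wrong way, the winged cap turns at most about 0.2 rad to a hard stop. The loosening way (clockwise or anticlockwise from above) it turns freely at the same height, about 1.1 rad, to a second hard stop, where it lifts straight out.
- port_2 (a point): Centre of the rim of the block's right port (-y), 60 mm above the counter. The ports work alike but for the hand: within about 0.08 rad of the second stop the cap comes free; anywhere else its lugs hold it down after 2 mm of lift.
- round_cap: Cap of the same white plastic and the same disc (54 mm across), but with a round knob 44 mm across and 20 mm high on it instead of a wing; it closes the other port, 160 mm from the winged cap, and stays there. Origin: centre of the disc's underside, z up.
- block: Filling block: a fixed low stainless housing 120 x 320 x 45 mm with two round ports, their rims 58 mm across and 60 mm above the counter, on its long axis 80 mm either side of its middle. Origin: centre of its underside, on the counter; x across the block away from the robot, y along it, z up. It stands at any yaw within 0.45 rad.
- lid_1: Blue plastic jug lid, a disc 58 mm across and 17 mm high, lying on the counter on the robot's side of the block. Bystander. Origin: centre of its underside.
- lid_2: Second blue jug lid, 58 mm across and 17 mm high, lying on the far side of the block. Bystander. Origin: centre of its underside.
- beaker: Open steel beaker 72 mm across and 85 mm high, standing past the left end of the block. Bystander. Origin: centre of its underside.
- brush: Hand brush, 190 mm long, 42 mm wide and 20 mm high, lying on the counter past the right end of the block. Bystander. Origin: below its middle.
Mind the look-alikes: they are no part of the job. What is shaped like the wing_cap but turquoise or yellow is not meant.

How it is judged (in metres and radians):
On the way:
1. the winged cap is turned loose, more than 0.8 rad from the block's crosswise axis, while still seated in its port (angle between the x axis of wing_cap and the x axis of block, either way round above 0.8 rad and height (world z) of wing_cap below 0.066 m and horizontal distance between wing_cap and block below 0.09 m), for 0.05 s.
At the end, for the whole second after the job is handed in: Winged cap gripped (over 1 N), underside over 150 mm above the counter (90 mm above its seat), upright within 0.3 rad, under 20 mm/s, touching nothing else; round cap seated within 10 mm of its start, other things within 20 mm of theirs (height (world z) of wing_cap above 0.15 m and angle between wing_cap's own z axis and vertical below 0.3 rad and linear speed of wing_cap below 0.02 m/s and contact force between the fingers and wing_cap above 1 N and height (world z) of round_cap below 0.066 m and contact force between wing_cap and block below 0.1 N and contact force between wing_cap and beaker below 0.1 N and distance of round_cap from where it was at the start of the episode below 0.01 m and distance of each of lid_1, lid_2, beaker, brush from where it was at the start of the episode below 0.02 m); the arm keeps its last pose, push and grip.
It fails at once if the round cap is moved more than 10 mm (distance of round_cap from where it was at the start of the episode above 0.01 m).
It fails at once if a bystander on the counter is moved more than 20 mm (distance of any of lid_1, lid_2, beaker, brush from where it was at the start of the episode above 0.02 m).
It also fails if it takes over 43 s, if anything falls off the work surface, if the arm or the gripper's body presses on something with over 40 N, if the wrist force passes 120 N, or if a joint passes its speed limit or range.

ROBOT

A 6-joint arm with a two-finger parallel gripper is mounted at the origin on the work surface. World frame = base frame: x ahead of the robot, y to its left, z up, the work surface at z = 0. Lengths are in m, angles in degrees, forces in N, time in s.
With the tool pointing down it reaches from about 0.325 to 0.775 m from the base axis. Payload 5.5 kg.
Tool frame: the origin (TCP) lies at the centre of the arm's flange, where the gripper is bolted on; the fingertips stand 182 mm ahead of it and the grasp point (between the pads) lies 163 mm ahead of it; z points along the fingers, y is the line along which they close (so a half turn about z gives the same grasp; the last joint's range is limited). The gripper opens to 88 mm and grips with 3 to 60 N. Pads are 20 mm wide; open, the fingers measure 115 mm over their backs; the gripper's body (75 mm by 178 mm) begins 61 mm behind the grasp point.
Start: joints at [60.693, 5.22, 70.514, -0, 104.267, -3.249], TCP at [0.264, 0.539, 0.405] pointing down, gripper open.
Joint ranges: [-164.24, 164.24], [-49.07, 125.15], [9.68, 141.18], [-86.29, 266.29], [3.28, 154.24], [-151.56, 151.56]. Speed limits (degrees/s): [147.25, 147.25, 172.46, 180, 180, 180].

INTERFACE

Orientations are given as [roll, pitch, yaw] about the fixed x, y, z axes, in that order (R = Rz(yaw) Ry(pitch) Rx(roll)).
In Python, from station import r gives the robot as it stands. The module is installed in compiled form; this text tells all that it offers. Calls block until the motion is done:
- r.reach(position, orientation): joint-space move of the TCP to a pose.
- r.servo_line(position, rotation=None, speed=0.15): straight line of the TCP; rotation=None keeps the orientation; speed is the mean speed in m/s.
- r.move_joints(angles): joint-space move.
- r.let_go() and r.grab(squeeze=None): open the fingers fully, or close them until they stop; squeeze is the grip in N (None keeps the last).
- r.wait(seconds).
- r.inverse_kinematics(position, orientation): joint angles nearest the present ones, or None.
- r.sense(): the state.
- r.snapshot(name): name is "scene" or "side" or "wrist"; returns a dict with "frame" (400x640x3 uint8, red, green, blue), "fx", "fy", "cx", "cy" (pixels), "dist_coeffs" ([k1, k2, p1, p2, k3] as OpenCV has them; the pictures are not rectified), "R" (3x3) and "t" (3): a world point X has camera coordinates R X + t. Camera axes: x right, y down, z forward; pixel columns grow to the right and rows downward; lengths in m; the calibration is good to about 2 mm. A picture is of the moment at which its call begins. There is no depth.
A pose or a line that the arm cannot do raises r.IKError and nothing moves.
- r.hand_in(): hands the job in; it is judged then, once.
The state is a dict: "clock": time; "joints": joint angles; "joint_vel": joint speeds; "joint_torque": joint torques, N m; "tcp_pos": TCP position; "orientation": TCP orientation; "contact_force": force on the tool from outside, world axes, zero at the start; "torque": the same for the moment, N m; "opening": finger opening in m; "gripper_force": force on a finger pad.
Only numpy, scipy, OpenCV 4.12 (cv2) and the standard library are available. Lean on these libraries where they do the work, as an engineer would, in place of code of your own. Each camera call takes 0.05 s, during which the arm holds its last target. There are 200 camera calls.

## Working session

There is one attempt and no reset: what is moved stays moved. The work goes in short steps, each a Python script; the robot and the scene stay as the last script left them, time stands still between calls to the robot, and variables do not carry over. Pictures are saved under pics/ and viewed, at most 10 in all, crops included, and the job is handed in when it is done.

```bash
mkdir -p pics; cat > h.py <<'E'
from station import r
import numpy as np, cv2
def snap(n,f=None):
    s=r.snapshot(n)
    if f: cv2.imwrite('pics/'+f,cv2.cvtColor(s['frame'],cv2.COLOR_RGB2BGR))
    return s
def ray(s,px):
    K=np.array([[s['fx'],0,s['cx']],[0,s['fy'],s['cy']],[0,0,1.]])
    u=cv2.undistortPoints(np.array(px,float).reshape(-1,1,2),K,np.array(s['dist_coeffs'],float)).reshape(-1,2)
    R=np.array(s['R']);t=np.array(s['t'])
    d=np.c_[u,np.ones(len(u))]@R
    return -R.T@t,d
def onplane(s,px,z):
    c,d=ray(s,px); return c+d*((z-c[2])/d[:,2])[:,None]
def proj(s,P):
    K=np.array([[s['fx'],0,s['cx']],[0,s['fy'],s['cy']],[0,0,1.]])
    return cv2.projectPoints(np.array(P,float).reshape(-1,1,3),cv2.Rodrigues(np.array(s['R']))[0],np.array(s['t'],float),K,np.array(s['dist_coeffs'],float))[0].reshape(-1,2)
E
python3 - <<'E'
from h import *
a=snap('scene','a.png');b=snap('side','b.png')
for s in(a,b): print(-np.array(s['R']).T@np.array(s['t']),np.array(s['R'])[2])
print(r.sense())
E
```

```text
[0.96777448 0.63233261 0.58496312] [-0.46051959 -0.69298292 -0.55470388]
[ 0.17309168 -0.53163615  0.54822144] [ 0.47972139  0.68451916 -0.54890883]
{'clock': 0.1, 'joints': array([ 6.06944886e+01,  5.26026865e+00,  7.05756891e+01,  3.17067681e-04,
        1.04265986e+02, -3.25208463e+00]), 'joint_vel': array([ 0.03417218, -0.20920896, -0.09199254,  0.07214913,  0.01194036,
       -0.06347708]), 'joint_torque': array([ 2.40520567e-03, -4.47861564e+01, -4.07567418e+01,  7.00880494e-02,
        2.85104726e-02, -7.65312848e-05]), 'tcp_pos': array([0.26358714, 0.53906615, 0.40359726]), 'orientation': array([-1.79898238e+02, -6.09010666e-03,  1.53946646e+02]), 'contact_force': array([-0.18681247, -0.73741483,  0.1895717 ]), 'torque': array([ 0.02921437, -0.01124945, -0.00896279]), 'gripper_force': 0.0, 'opening': 0.08784717027496804}
```

View pics/a.png

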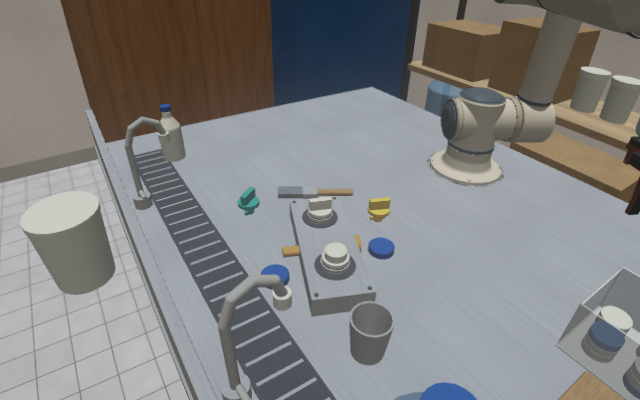

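View pics/b.png

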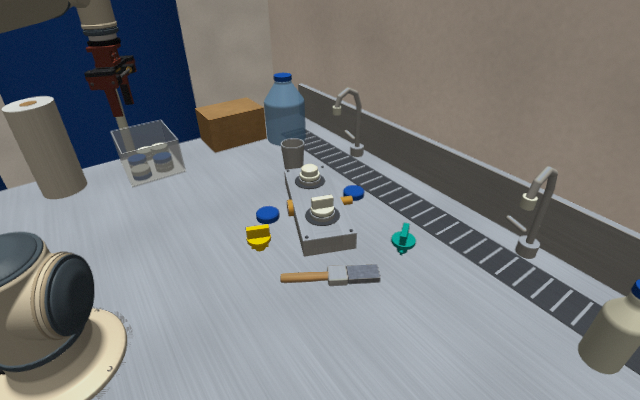

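In the scene view, the things that could be the winged cap are:
- white winged cap at (320,210), on the right port
- white round-knob cap at (335,257)
- turquoise winged cap at (249,199)
- yellow winged cap at (379,208)

In the side view the white winged cap is at (322,207). By the description I choose that one, and I'll check it in a close crop.

```bash
python3 - <<'E'
from h import *
out=[];M=[]
for n,roi in(('scene',(295,190,350,275)),('side',(290,155,345,225))):
    s=snap(n);f=s['frame'];hsv=cv2.cvtColor(f,cv2.COLOR_RGB2HSV)
    x0,y0,x1,y1=roi
    m=np.zeros(f.shape[:2],np.uint8)
    m[y0:y1,x0:x1]=((f[...,0].astype(int)-f[...,2]>12)&(hsv[...,2]>150)&(hsv[...,1]<90))[y0:y1,x0:x1]*255
    k,l,st,c=cv2.connectedComponentsWithStats(m)
    for i in range(1,k):
        if st[i,4]>30: print(n,st[i],c[i],onplane(s,c[i],.075)[0])
    cr=f[y0-10:y1+10,x0-15:x1+15]; cm=m[y0-10:y1+10,x0-15:x1+15]
    v=np.hstack([cr,cv2.merge([cm]*3)])
    out.append(cv2.resize(v,(790,290),interpolation=cv2.INTER_CUBIC))
cv2.imwrite('pics/c.png',cv2.cvtColor(np.vstack(out),cv2.COLOR_RGB2BGR))
E
```

```text
scene [317 190  33   3  96] [333.32291667 190.96875   ] [ 0.49623869 -0.00346267  0.075     ]
side [301 164  17   8  89] [308.71910112 167.35955056] [0.63097833 0.19906338 0.075     ]
side [300 172  19   7  41] [309.2195122  176.07317073] [0.60640275 0.15892383 0.075     ]
side [311 195  22   6  52] [321.98076923 197.55769231] [0.57561924 0.05654144 0.075     ]
side [311 206  23   8 102] [322.80392157 209.91176471] [0.54842013 0.01420595 0.075     ]
```

View pics/c.png

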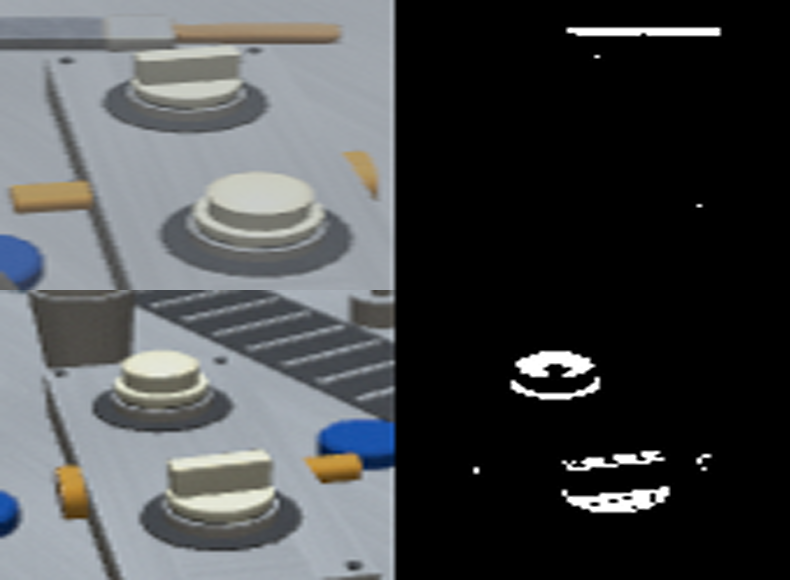

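The crop confirms it: the white cap with a straight wing, on the right port. I'll triangulate the ends of the wing's top edge roughly, then hover and look with the wrist camera.

```bash
python3 - <<'E'
from h import *
a=r.snapshot('scene');b=r.snapshot('side')
pa=[(309,200.5),(331.6,199)];pb=[(311.6,198.5),(333,196)]
A=onplane(a,pa,.096);B=onplane(b,pb,.096);print(A.round(3));print(B.round(3))
ca,cb=A.mean(0),B.mean(0);p=(ca+cb)/2;print(p)
# round cap knob top centre z=.09
q=(onplane(a,[(280+260/4.65,180+190/2.76)],.09)[0]+onplane(b,[(275+161/4.65,145+73/3.22)],.09)[0])/2
print(q,np.linalg.norm((p-q)[:2]),np.degrees(np.arctan2(-(q-p)[0],(q-p)[1])))
p[2]=.36
yaw=np.degrees(np.arctan2(-(q-p)[0],(q-p)[1]))
for y in (yaw,yaw+180,yaw-180):
    print(y,r.inverse_kinematics(p,[180,0,y]))
E
```

```text
[[0.584 0.026 0.096]
 [0.538 0.048 0.096]]
[[0.537 0.041 0.096]
 [0.582 0.021 0.096]]
[0.55993469 0.03401495 0.096     ]
[0.61962122 0.17811369 0.09      ] 0.15597092425622003 -22.49961860452745
-22.49961860452745 [ 1.52926429e-03 -1.06157392e+00  8.14605001e+01 -2.54444375e-14
  9.96010738e+01  1.12501148e+02]
157.50038139547254 [ 1.52926429e-03 -1.06157392e+00  8.14605001e+01  0.00000000e+00
  9.96010738e+01 -6.74988521e+01]
-202.49961860452746 [ 1.52926429e-03 -1.06157392e+00  8.14605001e+01  0.00000000e+00
  9.96010738e+01 -6.74988521e+01]
```

```bash
python3 - <<'E'
from h import *
r.reach([.560,.034,.37],[180,0,157.5])
s=snap('wrist','w.png');print(r.sense()['tcp_pos'],r.sense()['clock'],-np.array(s['R']).T@s['t'],proj(s,[[.56,.034,.096]]))
E
```

```text
[0.55998707 0.0348761  0.3701012 ] 2.4583 [0.48688664 0.064695   0.35057548] [[317.48176582 202.607544  ]]
```

View pics/w.png

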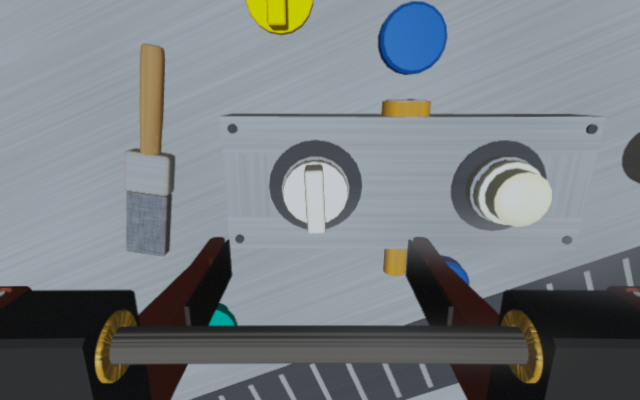

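Wrist view: the wing's top face runs from (314,166) to (317,233), so its middle is near (316,200), about 2 px from my prediction. The block's long edge looks level. The round cap is at (512,192). Next I'll refine the centre and yaw.

```bash
python3 - <<'E'
from h import *
s=snap('wrist');f=s['frame'].astype(int)
roi=np.zeros((400,640),bool);roi[150:245,275:360]=1
d=f[...,0]-f[...,2]
print(f[200,280:352:3].tolist())
m=((d>3)&(f.sum(2)>450)&roi).astype(np.uint8)
m=cv2.morphologyEx(m,cv2.MORPH_OPEN,np.ones((3,3),np.uint8))
print(m.sum(),cv2.boundingRect(m))
# end slopes of block: bolt holes
P=onplane(s,[(232,128),(592,128),(239,239),(567,240)],.045)
for i,j in((0,1),(2,3)):
    v=P[j]-P[i];print(P[i],P[j],np.linalg.norm(v),np.degrees(np.arctan2(-v[0],v[1])))
g=s['frame'][150:245,275:360]
cv2.imwrite('pics/d.png',cv2.cvtColor(np.hstack([cv2.resize(g,(510,570),interpolation=cv2.INTER_CUBIC)]),cv2.COLOR_RGB2BGR))
E
```

```text
[[73, 78, 85], [109, 113, 111], [196, 200, 204], [196, 200, 204], [195, 200, 203], [195, 200, 204], [195, 200, 204], [196, 200, 204], [192, 196, 200], [189, 192, 189], [196, 200, 204], [195, 200, 203], [195, 199, 203], [195, 200, 203], [190, 193, 187], [192, 197, 201], [195, 200, 204], [195, 199, 203], [195, 199, 204], [195, 199, 204], [195, 199, 204], [195, 199, 203], [166, 170, 164], [80, 85, 91]]
0 (0, 0, 0, 0)
[ 0.48618179 -0.01354457  0.045     ] [0.60190685 0.26510422 0.045     ] 0.30172410362136676 -22.553500806351725
[ 0.57949553 -0.05276633  0.045     ] [0.69553095 0.22622598 0.045     ] 0.30216042714101404 -22.582866904058584
```

View pics/d.png

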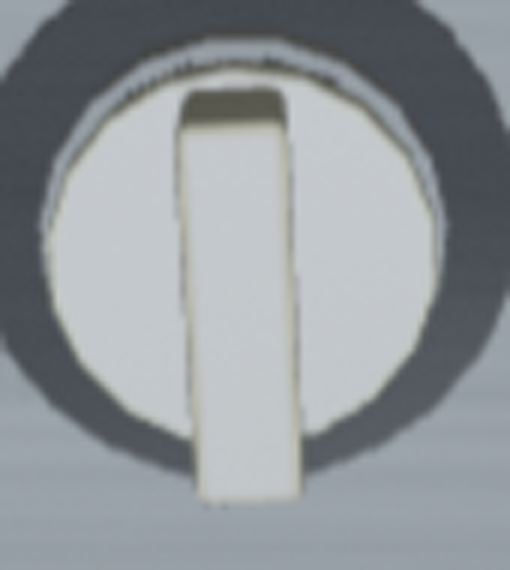

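```bash
python3 - <<'E'
from h import *
s=snap('wrist')
C=np.array([(178,125),(285,125),(200,500),(302,500)])/6+[275,150]
P=onplane(s,C,.096);c=P.mean(0)
v=P[2:].mean(0)-P[:2].mean(0);print(c,np.linalg.norm(v),np.linalg.norm(P[1]-P[0]),np.degrees(np.arctan2(v[1],v[0])))
port=np.array([.5601,.0323]);print(c[:2]-port)
p=(c[:2]+port)/2
if np.linalg.norm(c[:2]-port)<.005:
    r.servo_line([p[0],p[1],.30],[180,0,157.45],speed=.1)
    r.servo_line([p[0],p[1],.256],speed=.08)
    S=r.sense();print(S['tcp_pos'],S['contact_force'])
    r.grab(12); r.wait(.2)
    S=r.sense();print(S['clock'],S['joints'],S['opening'],S['gripper_force'],S['contact_force'],S['torque'],S['tcp_pos'])
E
```

```text
[0.55956329 0.03237409 0.096     ] 0.049050696231373196 0.013000769986751424 -19.739779012908393
[-5.36713929e-04  7.40914195e-05]
[0.55987369 0.03233629 0.25597013] [ 0.29336508  0.86505243 -0.64920391]
5.4333 [-1.72306228e-01  4.57549003e-01  9.05259182e+01 -3.40249673e-03
  8.90193625e+01 -6.76203288e+01] 0.014357159085727152 11.99969083070755 [-0.57885764  0.27228337 -0.05371458] [ 0.01483677 -0.01396849 -0.0551422 ] [0.55982142 0.03230666 0.25597236]
```

The grip is good: the opening reads 14.4 mm for a 14 mm wing. Now I'll try one direction in small steps while watching the moment about z.

```bash
cat >> h.py <<'E'
def turn(sgn,maxdeg,step=2.5,lim=0.6):
    j=np.array(r.sense()['joints']);j0=j[5];t=0
    while t<maxdeg:
        t+=step;q=j.copy();q[5]=j0+sgn*t;r.move_joints(q)
        S=r.sense();tz=S['torque'][2]
        print(round(sgn*t,1),round(S['joints'][5]-j0,1),round(tz,2),S['contact_force'].round(1),round(S['opening'],4),round(S['clock'],2))
        if abs(tz)>lim: break
    return q
E
python3 - <<'E'
from h import *
r.grab(25);turn(+1,17.5)
E
```

```text
2.5 2.4 0.0 [ 0.4  0.9 -0.2] 0.0137 5.9
5.0 4.9 -0.03 [1.5 0.2 0.3] 0.0141 6.15
7.5 7.4 -0.03 [-0.2 -0.5 -0.4] 0.014 6.4
10.0 9.9 0.0 [-0.1  0.2 -0.4] 0.0139 6.65
12.5 12.4 -0.02 [-0.4  0.6  0.7] 0.0142 6.9
15.0 14.9 -0.08 [-0.5 -0.3  0.7] 0.0139 7.15
17.5 17.4 0.0 [-0.3 -0.5  0.3] 0.0138 7.4
```

It turned past 0.2 rad with no resistance, so this is the loosening way. I'll continue to the second stop.

```bash
python3 - <<'E'
from h import *
turn(+1,52.5)
s=snap('wrist','e.png')
E
```

```text
2.5 2.4 0.03 [-0.8 -0.4  0.3] 0.0141 7.65
5.0 4.9 0.03 [-0.5 -0.5  0.6] 0.014 7.9
7.5 7.4 -0.01 [ 0.1 -0.1  0.1] 0.0135 8.15
10.0 9.9 -0.06 [-0.2  0.2  0.5] 0.0136 8.4
12.5 12.4 0.03 [-0.8 -0.5 -0. ] 0.014 8.65
15.0 14.9 -0.0 [0.9 1.1 0.6] 0.0134 8.9
17.5 17.4 -0.0 [0.7 0.1 0.4] 0.0136 9.15
20.0 19.9 -0.01 [1.2 0.  0.9] 0.0141 9.4
22.5 22.4 -0.02 [-0.9  0.7 -0.6] 0.014 9.65
25.0 24.9 -0.05 [ 1.4 -0.2  0.5] 0.0143 9.9
27.5 27.4 -0.04 [0.3 0.6 0.4] 0.0139 10.15
30.0 29.9 -0.05 [ 0.  -0.7  1.7] 0.014 10.4
32.5 32.4 0.03 [-0.3  0.9  0.2] 0.0139 10.65
35.0 34.9 0.0 [0.3 0.1 0.8] 0.0139 10.9
37.5 37.4 -0.03 [-0.2  0.2  0. ] 0.014 11.15
40.0 39.9 -0.06 [ 0.5 -0.2  0.2] 0.0136 11.4
42.5 42.4 -0.02 [0.8 0.4 0.3] 0.0137 11.65
45.0 44.9 -0.05 [0.2 0.9 0.5] 0.0137 11.9
47.5 47.4 0.01 [-2.5  0.3  3.1] 0.014 12.15
50.0 49.9 0.34 [-5.4  0.7  3.4] 0.0139 12.4
52.5 52.3 0.56 [-5.3  0.6  3.6] 0.0143 12.65
```

View pics/e.png

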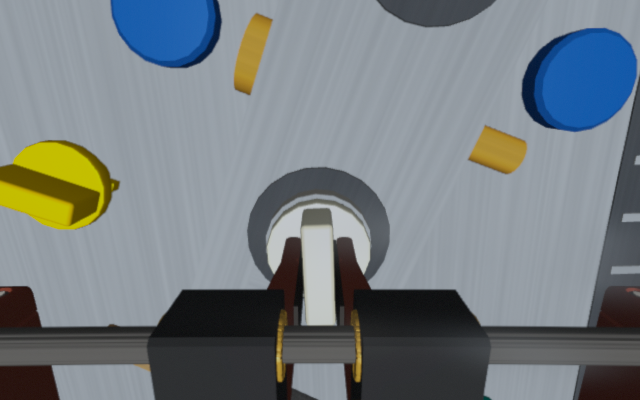

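The moment rises at about 66° of turn, which is the second stop. In the picture the wing at (318,265) is still aligned between the fingers, so it turned with them and did not slip. Now a cautious lift.

```bash
python3 - <<'E'
from h import *
S=r.sense();p=S['tcp_pos'];ok=True
for dz in(.003,.006,.012):
    r.servo_line([p[0],p[1],p[2]+dz],speed=.03);S=r.sense();print(dz,S['tcp_pos'][2]-p[2],S['contact_force'].round(1),S['opening'],S['torque'].round(2))
    if abs(S['contact_force'][2])>12: ok=False;break
if ok:
    r.servo_line([p[0],p[1],p[2]+.13],speed=.08);r.wait(.5)
    S=r.sense();print(S['tcp_pos'],S['contact_force'].round(1),S['opening'],S['gripper_force'],S['clock'])
snap('side','f.png')
E
```

```text
0.003 0.000896806321654342 [  1.   -0.5 -11.9] 0.014361900376475835 [-0.1  -0.21  0.57]
0.006 0.004491352092920453 [  1.9   0.  -17.8] 0.014450851100812285 [-0.21 -0.39  0.41]
```

View pics/f.png

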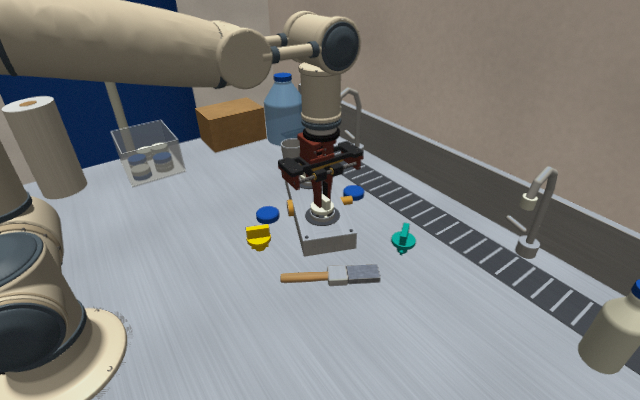

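The lift met 18 N, probably friction from twisting hard against the stop. I'll lower again, ease the twist until the moment is small, which should stay inside the 4.6° window, and retry.

```bash
python3 - <<'E'
from h import *
S=r.sense();p=S['tcp_pos'].copy();p[2]=.256
r.servo_line(p,speed=.03)
print(r.sense()['torque'][2],r.sense()['contact_force'].round(1))
for i in range(4):
    j=np.array(r.sense()['joints']);
    if abs(r.sense()['torque'][2])<.12: break
    j[5]-=.8;r.move_joints(j);r.wait(.1);S=r.sense();print(S['torque'].round(2),S['contact_force'].round(1),S['joints'][5])
p=r.sense()['tcp_pos'];ok=True
for dz in(.002,.004,.006,.009,.014):
    r.servo_line([p[0],p[1],p[2]+dz],speed=.03);S=r.sense();print(dz,S['tcp_pos'][2]-p[2],S['contact_force'].round(1),S['torque'].round(2))
    if abs(S['contact_force'][2])>12: ok=False;break
print(ok,S['clock'])
E
```

```text
0.43041309212997003 [-5.7 -0.5  3.7]
[0.02 1.49 0.27] [-7.5  0.3  1.7] 1.4575278099904674
[-0.32  1.26 -0.05] [-5.7 -1.3  2.1] 0.6816204311335522
0.002 0.0035971155073096783 [-5.9 -0.1  1.2] [-0.22  1.1  -0.01]
0.004 0.004910199466678866 [-3.2 -0.2  1.3] [-0.2   0.85  0.04]
0.006 0.0063855657276010724 [-2.4  0.   0.1] [-0.28  0.53  0.02]
0.009 0.009397275468302935 [-1.6 -1.   0.1] [-0.16  0.37 -0.  ]
0.014 0.014578700134125877 [ 0.5 -0.4  0.3] [-0.02 -0.03 -0.01]
True 15.6667
```

```bash
python3 - <<'E'
from h import *
p=r.sense()['tcp_pos']
r.servo_line([p[0],p[1],.30],speed=.05)
r.servo_line([p[0],p[1],.39],speed=.08);r.wait(.6)
S=r.sense();print(S['tcp_pos'],S['contact_force'].round(1),S['opening'],S['gripper_force'],S['clock'])
s=snap('side');cv2.imwrite('pics/g.png',cv2.cvtColor(cv2.resize(s['frame'][110:290,210:420],(700,600)),cv2.COLOR_RGB2BGR))
E
```

```text
[0.55933132 0.03233137 0.39002436] [ 0.9 -0.1 -0.4] 0.013768072059333 24.96013194322586 18.1083
```

View pics/g.png

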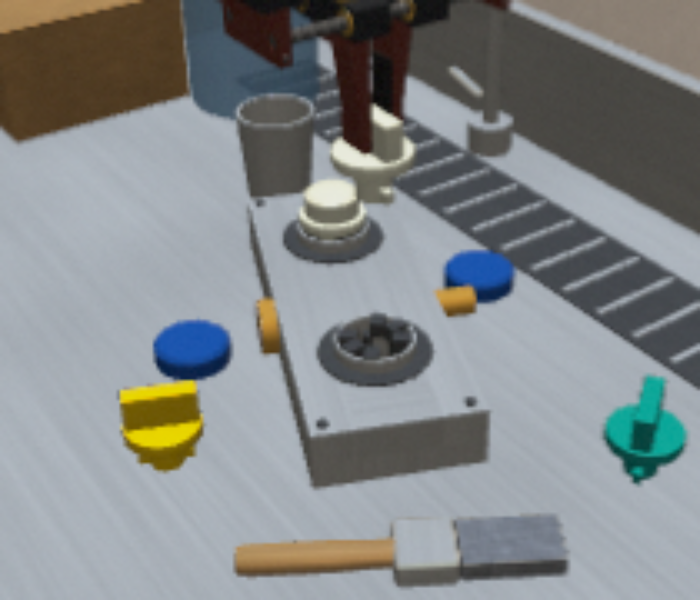

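The cap is out of the port and upright in the gripper (crop pixel (372,155)), its underside about 0.19 m up. The port is open and everything else is in place.

```bash
python3 -c "
from h import *
print(r.hand_in())"
```

```text
the job is handed in; nothing more can be done
None
```

The winged cap loosened on the first direction tried. I turned it about 66° to its second stop and lifted it off the right port, and handed the job in with the gripper holding it upright, about 13 cm above its seat. No verdict came back, but the last picture showed the round cap and the bystanders where they started.

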